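# Lay the solvent bottle on the roller mixer and set it to run

### The job

Lay the small amber bottle on its side between the two rollers of the mixer, lengthwise, with its cap pointing away from the control housing, setting it down gently and letting go. Then pull the lock knob on the housing up, turn it clockwise to the long run mark and push it fully back in. Leave everything else where it stands.

Things in the scene. Friction and masses are not known exactly. Their poses are not given: they have to be found in the camera images.
- bottle_mid (a point): the small amber glass bottle with white screw cap, standing upright on the table: straight body 50 mm in diameter up to 78 mm above its base, shoulder, then cap 28 mm in diameter; 120 mm tall in all, about 0.13 to 0.25 kg. This point is on its axis, half-way up (60 mm from base and from cap top). Its z axis runs from base to cap
- bottle_cap (a point): centre of the top face of the small bottle's cap, on its axis, 60 mm from bottle_mid
- cradle (a point): cradle of the mixer: two black rubber rollers side by side along y, 20 mm in diameter, 210 mm long, axes 34 mm apart, 55 mm above the table, not turning. This point is where bottle_mid comes when the small bottle lies between the rollers at mid-length, 30.6 mm above the roller axes. Axes: y along the rollers towards the control housing, x level across them, z up
- mixer: grey bench-top roller mixer fixed on the table, 140 mm deep (x), 320 mm long (y), turned a little; origin under its centre, axes as cradle's. The control housing, 85 mm tall and 100 mm long, is its +y end and begins 110 mm from cradle; at -y the rollers end 100 mm from cradle at an end plate 68 mm tall
- knob_pull (a joint): how far the lock knob on top of the control housing is pulled up, m: 0 = fully in, 0.014 = fully out. It stays where it is left; friction about 3 N. The knob can turn only when pulled up 8 mm or more, and goes back in only near its rest mark (0) or its run mark (1.2)
- knob_turn (a joint): angle of the lock knob, rad, growing clockwise seen from above: 0 = pointer at the rest mark (white dot, towards the mixer's -x side), 1.2 = pointer at the run mark (long white bar), end stop at 1.28. Turns lightly and stays where it is left
- knob_grip (a point): on the lock knob's axis at the height to grip, 26 mm above the housing's top when in; the axis is 160 mm from cradle along the mixer's y. Black bar grip 44 mm long, 14 mm thick, from 4.5 to 36.5 mm above the housing's top, on a disc 44 mm wide; a white line on top marks the pointer end. Turns and rises with the knob: x along the bar (pointer at -x), y across it, z up
- tall_bottle_mid (a point): bystander: larger upright amber bottle, 66 mm in diameter, 175 mm tall, same look as the small one; this point is half-way up on its axis
- beaker: bystander: open glass beaker, 60 mm wide, 75 mm tall; origin under its centre
- jar: bystander: white lidded jar, 60 mm wide, 70 mm tall; origin under its centre
- brush: bystander: flat brush lying on the table, 190 mm long; origin near its middle
- folder: bystander: white bone folder (flat strip 150 x 22 x 5 mm) lying on the table; origin under its centre
- weight: bystander: round steel paper weight with a small top knob, 60 mm wide, 58 mm tall; origin under its centre
- carton: bystander: cardboard carton 70 x 110 x 55 mm; origin under its centre
- tape: bystander: roll of paper tape lying flat, 84 mm wide, 24 mm tall; origin under its centre
There are look-alikes about, which are no part of the job. Leave any blue look-alike of the part that bears bottle_mid alone.

How it is judged:
On the way, in this order (a step that is already met when the one before it is completed fails the run):
1. the small bottle lies between the rollers, cap away from the housing, let go, the knob still in at its rest mark (angle between the z axis of bottle_mid and the y axis of cradle, either way round below 0.12 rad and x of bottle_mid in the frame of cradle between -0.006 and 0.006 m and y of bottle_mid in the frame of cradle between -0.038 and 0.046 m and z of bottle_mid in the frame of cradle between -0.006 and 0.006 m and y of bottle_cap in the frame of cradle below -0.01 m and linear speed of bottle below 0.02 m/s and contact force between the fingers and bottle below 0.2 N and value of joint knob_pull below 0.004 m and value of joint knob_turn below 0.2 rad), for 0.2 s.
2. the knob is pulled up by 8 mm or more (value of joint knob_pull above 0.008 m), for 0.05 s.
3. the knob, still up, is turned to the run mark (value of joint knob_turn above 1.05 rad and value of joint knob_pull above 0.005 m), for 0.05 s.
At the end, for the whole second after the job is handed in: Small bottle at rest between the rollers, along them (within 0.12 rad), cap away from the housing, its middle within 6 mm of the cradle point sideways and in height and, along y, from -38 to +46 mm of it; knob at the run mark (above 1.05 rad) and in to within 2.5 mm (angle between the z axis of bottle_mid and the y axis of cradle, either way round below 0.12 rad and x of bottle_mid in the frame of cradle between -0.006 and 0.006 m and y of bottle_mid in the frame of cradle between -0.038 and 0.046 m and z of bottle_mid in the frame of cradle between -0.006 and 0.006 m and y of bottle_cap in the frame of cradle below -0.01 m and linear speed of bottle below 0.02 m/s and value of joint knob_turn above 1.05 rad and value of joint knob_pull below 0.0025 m); the robot touches nothing.
It fails at once if the bottle strikes or is pressed on the mixer with more than 60 N (contact force between bottle and mixer above 60 N).
It fails at once if the bottle is dropped: out of the fingers and faster than 0.65 m/s (a fall of about 22 mm) (contact force between the fingers and bottle below 0.1 N and linear speed of bottle above 0.65 m/s).
It fails at once if another thing on the table is shifted by more than 40 mm (distance of any of tall_bottle_mid, beaker, jar, brush, folder, weight, carton, tape from where it was at the start of the episode above 0.04 m).
It also fails if it takes over 48 s, if anything falls off the work surface, if the arm or the gripper's body presses on something with over 40 N, if the wrist force passes 120 N, or if a joint passes its speed limit or range.

### The arm

A 7-joint arm with a two-finger parallel gripper is mounted at the origin on the work surface. World frame = base frame: x ahead of the robot, y to its left, z up, the work surface at z = 0. Lengths are in m, angles in rad, forces in N, time in s.
With the tool pointing down it reaches from about 0.35 to 0.9 m from the base axis. Payload 19.9 kg.
Tool frame: the origin (TCP) lies midway between the tips of the shut fingers; the grasp point (between the pads) lies 19 mm behind it; y points along the fingers, x is the direction in which the jaws open and shut, and the axes are right-handed (so a half turn about y gives the same grasp; the last joint's range is limited). The gripper opens to 94 mm and grips with 3 to 60 N. Pads are 16 mm wide; open, the fingers measure 119 mm over their backs; the gripper's body (75 mm by 177 mm) begins 78 mm behind the grasp point.
Start: joints at [-1.274, 0.417, -0.01, 1.614, 0.005, 1.111, -0.053], TCP at [0.208, 0.589, 0.185] pointing down, gripper open.
Joint ranges: [-2.81, 2.81], [-0.39, 2.02], [-1.27, 1.25], [0.06, 2.57], [-1.19, 4.33], [0.19, 2], [-2.82, 2.82]. Speed limits (rad/s): [1.89, 1.89, 2.39, 2.39, 3.01, 3.01, 3.01].

### API

Orientations are given as a unit quaternion [x, y, z, w].
In Python, from plant import arm gives the robot as it stands.
- The arm moves only by the tool send_rows, never from a script. Its argument "increments" is a list of rows, each an object of numbers: "ax", "ay", "az": the turn, a rotation vector about the world's x, y, z in degrees; "dx", "dy", "dz": the shift along the world's x, y, z in m; "claw": the finger opening in m, from 0 to 0.094. A call has 1 to 8 rows; each row is the pose to reach, as a shift and turn from the pose commanded when the call began; what a row does not reach only later rows make up. A row lasts 1/10 s, in which the tool goes at most 50 mm and 8.59 degrees, less where a joint would pass 70% of its speed; a pose out of reach is approached as far as the arm can. A call with a gripper value outside its range is refused whole. The fingers move at their own pace and stop on an object; "newtons" is the grip in N (left out, the last holds). Time passes only in rows, so rows that repeat a pose let the fingers close. It gives the time, the measured TCP pose, the force and the opening at its end, in the units of the state.
- arm.observe(): the state, without advancing time (a new reading comes with each control period).
- arm.camera(name): name is "scene" or "top"; returns a dict with "image" (400x640x3 uint8, blue, green, red), "camera_matrix" (3x3 intrinsics, pixels), "T" (4x4, takes a point from camera to world coordinates). Camera axes: x right, y down, z forward; pixel columns grow to the right and rows downward; lengths in m; the calibration is good to about 2 mm. A picture is of the moment at which its call begins. There is no depth.
- arm.finish_job(): hands the job in, once; it reports no verdict.
The state is a dict: "time": time; "joint_positions": joint angles; "qd": joint speeds; "effort": joint torques, N m; "tcp_pos": TCP position; "tcp_rot": TCP orientation; "contact_force": force on the tool from outside, world axes, zero at the start; "wrist_torque": the same for the moment, N m; "grip_width": opening from 0.0 (shut) to 1.0 (fully open).
Only numpy, scipy, OpenCV 4.12 (cv2) and the standard library are available. Lean on these libraries where they do the work, as an engineer would, in place of code of your own. Each camera call takes 0.05 s, during which the arm holds its last target.

## Working session

There is one attempt and no reset: what is moved stays moved. The work goes in short steps, Python scripts to look and compute and a tool call to move; the robot and the scene stay as the last step left them, time stands still between calls to the robot, and variables do not carry over. Pictures are saved under pics/ and viewed, and the job is handed in when it is done.

Besides the shell and the picture viewer there is one more tool, called after "Call:" as name([rows], argument=value, ...), one row to a line, values as JSON. send_rows: Moves the arm, as the interface text tells. Its arguments: {"type":"object","properties":{"increments":{"type":"array"},"newtons":{"type":"number"}},"required":["increments"]}

```bash
mkdir -p pics; ls; python3 - <<'E'
from plant import arm
import cv2,numpy as np
s=arm.observe();print({k:np.round(v,3).tolist() for k,v in s.items()})
for n in("scene","top"):
    c=arm.camera(n);cv2.imwrite(f"pics/{n}0.png",c["image"]);print(n,np.round(c["camera_matrix"],1).tolist(),np.round(c["T"],4).tolist())
    np.savez(f"{n}.npz",K=c["camera_matrix"],T=c["T"])
E
```

```text
pics
{'time': 0.0, 'joint_positions': [-1.274, 0.418, -0.01, 1.614, 0.005, 1.111, -0.053], 'qd': [-0.0, 0.001, 0.0, -0.001, -0.001, 0.0, -0.001], 'effort': [0.001, -85.124, 0.64, -42.6, -0.049, 0.019, 0.0], 'tcp_pos': [0.208, 0.589, 0.185], 'tcp_rot': [0.577, 0.408, -0.409, -0.577], 'contact_force': [0.155, -0.709, 0.089], 'wrist_torque': [0.045, -0.009, -0.011], 'grip_width': 1.001}
scene [[504.0, 0.0, 328.1], [0.0, 504.0, 193.0], [0.0, 0.0, 1.0]] [[-0.3732, 0.7025, -0.606, 1.4368], [0.9276, 0.2943, -0.23, 0.3216], [0.0168, -0.6479, -0.7615, 1.1937], [0.0, 0.0, 0.0, 1.0]]
top [[415.7, 0.0, 318.7], [0.0, 415.7, 203.6], [0.0, 0.0, 1.0]] [[0.0084, -0.9735, 0.2284, 0.2933], [-0.9999, -0.0095, -0.0036, 0.0116], [0.0057, -0.2283, -0.9736, 1.1203], [0.0, 0.0, 0.0, 1.0]]
```

View pics/scene0.png

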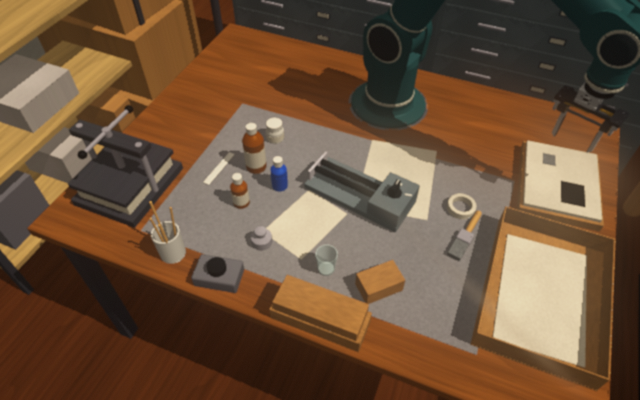

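View pics/top0.png

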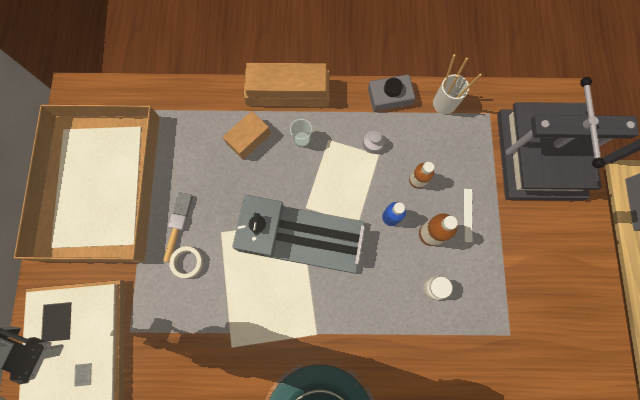

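The scene shows the small amber bottle at (240,192) in scene and (422,175) in top; the tall one is at (254,150)/(438,230), the blue one beside them. The mixer is at (300,235) in top, housing to the left (+y). I'll enlarge these areas.

```bash
python3 - <<'E'
import cv2
t=cv2.imread("pics/top0.png");s=cv2.imread("pics/scene0.png")
def crop(i,x,y,w,h,f,n):
    cv2.imwrite(n,cv2.resize(i[y:y+h,x:x+w],None,fx=f,fy=f,interpolation=cv2.INTER_CUBIC))
crop(t,225,185,150,95,5,"pics/tm.png")
crop(t,375,150,100,70,8,"pics/tb.png")
crop(s,210,160,90,60,8,"pics/sb.png")
crop(s,295,140,130,95,6,"pics/sm.png")
E
```

```text
(no output)
```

View pics/tm.png

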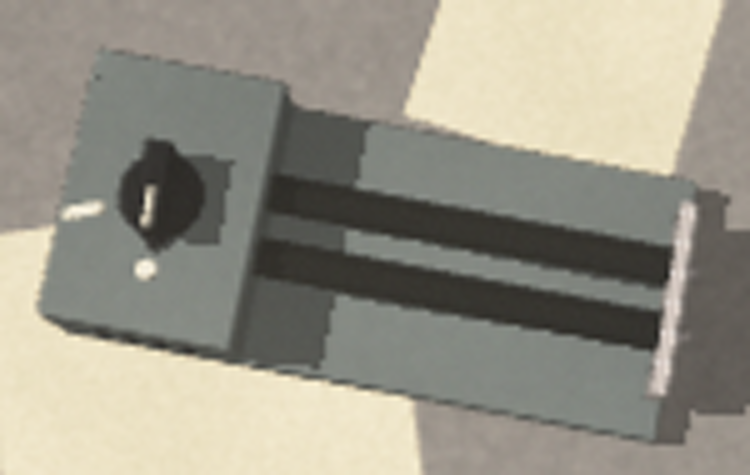

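View pics/tb.png

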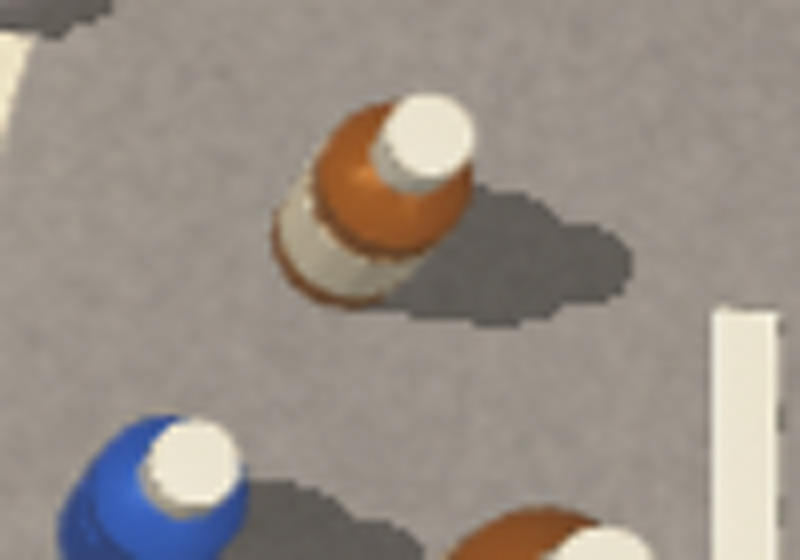

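View pics/sb.png

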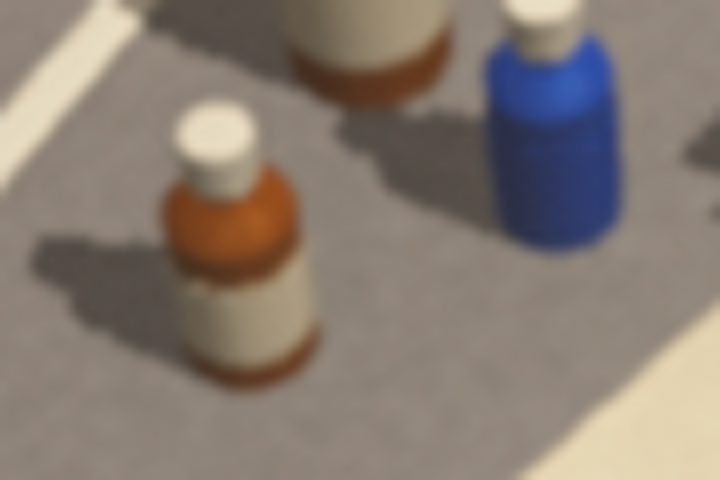

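View pics/sm.png

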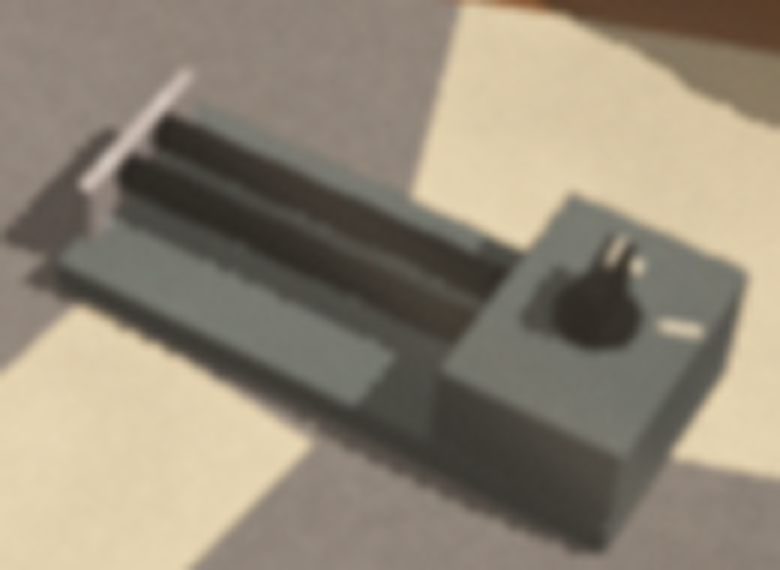

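```bash
cat > h.py <<'E'
import numpy as np,cv2
from scipy.spatial.transform import Rotation as R
C={n:np.load(f"{n}.npz") for n in("scene","top")}
def ray(n,u,v,z):
    c=C[n];d=c["T"][:3,:3]@np.linalg.inv(c["K"])@[u,v,1];o=c["T"][:3,3]
    return o+d*(z-o[2])/d[2]
def proj(n,p):
    c=C[n];q=c["K"]@(np.linalg.inv(c["T"])@np.r_[p,1])[:3];return q[:2]/q[2]
def un(x0,y0,f,c):return x0+(c[0]+.5)/f-.5,y0+(c[1]+.5)/f-.5
E
python3 - <<'E'
from h import *
P=lambda l,n,a,c,z:print(l,ray(n,*un(*a,c),z).round(4))
tm=(225,185,5);tb=(375,150,8);sb=(210,160,8);sm=(295,140,6)
P("cap top","top",tb,(429,136),.12);P("cap sc","scene",sb,(215,130),.12)
P("base sc","scene",sb,(251,365),0)
for c in[(102,50),(286,87),(230,350),(42,312)]:P("H","top",tm,c,.085)
for c in[(572,197),(747,275),(617,457),(443,370)]:P("Hs","scene",sm,c,.085)
for c in[(687,203),(657,393)]:P("E","top",tm,c,.068)
for c in[(188,72),(85,187)]:P("Es","scene",sm,c,.068)
P("dot","top",tm,(145,269),.085);P("bar","top",tm,(82,211),.085)
P("dotS","scene",sm,(638,266),.085);P("barS","scene",sm,(681,328),.085)
P("line","top",tm,(150,187),.1215);P("line","top",tm,(146,224),.1215)
P("tall","top",(0,0,1),(449,222),.175)
P("blue","top",tb,(193,463),.12)
# roller ends
for c in[(275,193),(668,264),(262,257),(658,329)]:P("R","top",tm,c,.065)
E
```

```text
cap top [ 0.6268 -0.268   0.12  ]
cap sc [ 0.624  -0.2694  0.12  ]
base sc [ 0.6343 -0.2649  0.    ]
H [0.558  0.1973 0.085 ]
H [0.5394 0.1023 0.085 ]
H [0.4048 0.1263 0.085 ]
H [0.4228 0.2206 0.085 ]
Hs [0.4076 0.1277 0.085 ]
Hs [0.4241 0.2225 0.085 ]
Hs [0.5571 0.1963 0.085 ]
Hs [0.5387 0.1045 0.085 ]
E [ 0.4842 -0.104   0.068 ]
E [ 0.3869 -0.0874  0.068 ]
Es [ 0.3846 -0.0887  0.068 ]
Es [ 0.4813 -0.1059  0.068 ]
dot [0.4449 0.1702 0.085 ]
bar [0.4741 0.2033 0.085 ]
dotS [0.4392 0.1714 0.085 ]
barS [0.4695 0.202  0.085 ]
line [0.4799 0.164  0.1215]
line [0.4616 0.1651 0.1215]
tall [ 0.4742 -0.2939  0.175 ]
blue [ 0.5201 -0.1896  0.12  ]
R [0.4879 0.1081 0.065 ]
R [ 0.4529 -0.0941  0.065 ]
R [0.4546 0.1138 0.065 ]
R [ 0.4195 -0.0886  0.065 ]
```

```bash
cat >> h.py <<'E'
YAW=np.deg2rad(10.1)
yp=np.array([np.sin(YAW),np.cos(YAW),0]);xp=np.array([np.cos(YAW),-np.sin(YAW),0]);Z=np.array([0,0,1.])
CR=np.array([.453,.0047,.0856])
def tool(t,x):
    x=x-t*(x@t);x/=np.linalg.norm(x);return R.from_matrix(np.c_[x,t,np.cross(x,t)])
def delta(s,p,r):
    d=np.array(p)-s["tcp_pos"];v=(r*R.from_quat(s["tcp_rot"]).inv()).as_rotvec(degrees=True)
    print("shift",d.round(4),"turn",v.round(1),"|",np.linalg.norm(d).round(3),np.linalg.norm(v).round(1))
B=np.array([.6255,-.2687,.062])
b=np.array([np.sin(np.deg2rad(20)),np.cos(np.deg2rad(20)),0]);EL=np.deg2rad(40)
tg=-(np.cos(EL)*b+np.sin(EL)*Z)
xg=np.array([b[1],-b[0],0])
E
python3 - <<'E'
from h import *
from plant import arm
s=arm.observe();print(R.from_quat(s["tcp_rot"]).as_matrix().round(3))
for sg in(1,-1):
    r=tool(tg,sg*xg); delta(s,B+tg*(.016-.11),r)
    rf=tool(-(np.cos(EL)*Z-np.sin(EL)*yp),sg*xp);delta(s,CR,rf)
    print((rf*r.inv()).as_rotvec(degrees=True))
    rk=tool(-Z,sg*yp);delta(s,CR,rk)
E
```

```text
[[ 0.332 -0.    -0.943]
 [ 0.943 -0.001  0.332]
 [-0.001 -1.    -0.   ]]
shift [ 0.4425 -0.7901 -0.0622] turn [-49.9 -23.7 -84.2] | 0.908 100.8
shift [ 0.2454 -0.5844 -0.099 ] turn [ 37.5  21.8 -77.2] | 0.642 88.5
[ 87.00164411 -23.39341363   7.77369662]
shift [ 0.2454 -0.5844 -0.099 ] turn [ 0.1 -0.   9.3] | 0.642 9.3
shift [ 0.4425 -0.7901 -0.0622] turn [-23.5  49.9  83.2] | 0.908 99.8
shift [ 0.2454 -0.5844 -0.099 ] turn [ 22.9 -39.1  94.8] | 0.642 105.1
[ 87.00164411 -23.39341363   7.77369662]
shift [ 0.2454 -0.5844 -0.099 ] turn [-0.000e+00 -1.000e-01 -1.707e+02] | 0.642 170.7
```

Call:
send_rows([
  {"dx": 0.02,"dy": -0.03,"dz": 0.06,"ax": 0,"ay": 0,"az": -5},
  {"dx": 0.23,"dy": -0.35,"dz": 0.165,"ax": 0,"ay": 0,"az": -42},
  {"dx": 0.23,"dy": -0.35,"dz": 0.165,"ax": 0,"ay": 0,"az": -42},
  {"dx": 0.23,"dy": -0.35,"dz": 0.165,"ax": 0,"ay": 0,"az": -42},
  {"dx": 0.23,"dy": -0.35,"dz": 0.165,"ax": 0,"ay": 0,"az": -42},
  {"dx": 0.23,"dy": -0.35,"dz": 0.165,"ax": 0,"ay": 0,"az": -42},
  {"dx": 0.23,"dy": -0.35,"dz": 0.165,"ax": 0,"ay": 0,"az": -42},
  {"dx": 0.23,"dy": -0.35,"dz": 0.165,"ax": 0,"ay": 0,"az": -42},
])

```text
$.increments[0]: bad value
```

```bash
cat > st.py <<'E'
from h import *
from plant import arm
s=arm.observe()
def show():
    print({k:np.round(s[k],3).tolist() for k in("time","joint_positions","tcp_pos","contact_force","grip_width")})
E
python3 - <<'E'
from st import *
show()
r=tool(tg,xg)
delta(s,B+tg*(.016-.11)+[0,0.0,.1],r);delta(s,B+tg*(.016-.11),r)
E
```

```text
{'time': 0.1, 'joint_positions': [-1.273, 0.418, -0.01, 1.614, 0.005, 1.111, -0.053], 'tcp_pos': [0.208, 0.589, 0.185], 'contact_force': [0.117, 0.003, 0.462], 'grip_width': 0.993}
shift [ 0.4425 -0.7901  0.0378] turn [-49.9 -23.7 -84.2] | 0.906 100.8
shift [ 0.4425 -0.7901 -0.0622] turn [-49.9 -23.7 -84.2] | 0.908 100.8
```

Call:
send_rows([
  {"dx": 0.02,"dy": -0.03,"dz": 0.06,"ax": 0,"ay": 0,"az": -5,"claw": 0.094},
  {"dx": 0.23,"dy": -0.35,"dz": 0.165,"ax": 0,"ay": 0,"az": -42,"claw": 0.094},
  {"dx": 0.23,"dy": -0.35,"dz": 0.165,"ax": 0,"ay": 0,"az": -42,"claw": 0.094},
  {"dx": 0.23,"dy": -0.35,"dz": 0.165,"ax": 0,"ay": 0,"az": -42,"claw": 0.094},
  {"dx": 0.23,"dy": -0.35,"dz": 0.165,"ax": 0,"ay": 0,"az": -42,"claw": 0.094},
  {"dx": 0.23,"dy": -0.35,"dz": 0.165,"ax": 0,"ay": 0,"az": -42,"claw": 0.094},
  {"dx": 0.23,"dy": -0.35,"dz": 0.165,"ax": 0,"ay": 0,"az": -42,"claw": 0.094},
  {"dx": 0.23,"dy": -0.35,"dz": 0.165,"ax": 0,"ay": 0,"az": -42,"claw": 0.094},
])

```text
time: 0.9
tcp_pos: [0.406, 0.2867, 0.3324]
tcp_rot: [-0.685, -0.174, 0.175, 0.685]
contact_force: [1.3, 0.5, -0.3]
grip_width: 0.998
```

```bash
python3 - <<'E'
from st import *
show()
r=tool(tg,xg)
delta(s,B+tg*(.016-.11)+[0,0.0,.1],r);delta(s,B+tg*(.016-.11),r)
E
```

```text
{'time': 0.9, 'joint_positions': [-0.963, 0.071, 0.306, 1.725, -0.022, 1.349, -0.154], 'tcp_pos': [0.406, 0.287, 0.332], 'contact_force': [1.293, 0.503, -0.323], 'grip_width': 0.998}
shift [ 0.2441 -0.4877 -0.11  ] turn [-51.3  -3.9 -45.4] | 0.556 68.6
shift [ 0.2441 -0.4877 -0.21  ] turn [-51.3  -3.9 -45.4] | 0.584 68.6
```

Call:
send_rows([
  {"dx": 0.2,"dy": -0.44,"dz": -0.02,"ax": -45,"ay": -4,"az": -40,"claw": 0.094},
  {"dx": 0.2,"dy": -0.44,"dz": -0.02,"ax": -45,"ay": -4,"az": -40,"claw": 0.094},
  {"dx": 0.2,"dy": -0.44,"dz": -0.02,"ax": -45,"ay": -4,"az": -40,"claw": 0.094},
  {"dx": 0.2,"dy": -0.44,"dz": -0.02,"ax": -45,"ay": -4,"az": -40,"claw": 0.094},
  {"dx": 0.2,"dy": -0.44,"dz": -0.02,"ax": -45,"ay": -4,"az": -40,"claw": 0.094},
  {"dx": 0.2,"dy": -0.44,"dz": -0.02,"ax": -45,"ay": -4,"az": -40,"claw": 0.094},
  {"dx": 0.2,"dy": -0.44,"dz": -0.02,"ax": -45,"ay": -4,"az": -40,"claw": 0.094},
  {"dx": 0.2,"dy": -0.44,"dz": -0.02,"ax": -45,"ay": -4,"az": -40,"claw": 0.094},
])

```text
time: 1.7
tcp_pos: [0.5717, -0.0747, 0.3125]
tcp_rot: [0.915, -0.121, 0.033, -0.385]
contact_force: [0.3, 0.7, 0.2]
grip_width: 1.0
```

Call:
send_rows([
  {"dx": 0,"dy": 0,"dz": 0,"ax": 0,"ay": 0,"az": 0,"claw": 0.094},
  {"dx": 0,"dy": 0,"dz": 0,"ax": 0,"ay": 0,"az": 0,"claw": 0.094},
])

```text
time: 1.9
tcp_pos: [0.5706, -0.0763, 0.3149]
tcp_rot: [0.913, -0.121, 0.035, -0.387]
contact_force: [-0.4, 0.1, 0.1]
grip_width: 1.002
```

```bash
python3 - <<'E'
from st import *
show()
r=tool(tg,xg)
delta(s,B+tg*(.016-.11)+[0,0.0,.1],r);delta(s,B+tg*(.016-.11),r)
E
```

```text
{'time': 1.9, 'joint_positions': [-0.697, 0.51, 0.585, 1.504, 0.424, 1.547, -0.45], 'tcp_pos': [0.571, -0.076, 0.315], 'contact_force': [-0.407, 0.127, 0.128], 'grip_width': 1.002}
shift [ 0.0795 -0.1248 -0.0925] turn [-6.   0.  -5.5] | 0.174 8.2
shift [ 0.0795 -0.1248 -0.1925] turn [-6.   0.  -5.5] | 0.243 8.2
```

Call:
send_rows([
  {"dx": 0.04,"dy": -0.062,"dz": -0.046,"ax": -6,"ay": 0,"az": -5.5,"claw": 0.094},
  {"dx": 0.08,"dy": -0.125,"dz": -0.092,"ax": -6,"ay": 0,"az": -5.5,"claw": 0.094},
  {"dx": 0.08,"dy": -0.125,"dz": -0.092,"ax": -6,"ay": 0,"az": -5.5,"claw": 0.094},
  {"dx": 0.08,"dy": -0.125,"dz": -0.142,"ax": -6,"ay": 0,"az": -5.5,"claw": 0.094},
  {"dx": 0.08,"dy": -0.125,"dz": -0.192,"ax": -6,"ay": 0,"az": -5.5,"claw": 0.094},
  {"dx": 0.08,"dy": -0.125,"dz": -0.192,"ax": -6,"ay": 0,"az": -5.5,"claw": 0.094},
  {"dx": 0.08,"dy": -0.125,"dz": -0.192,"ax": -6,"ay": 0,"az": -5.5,"claw": 0.094},
])

```text
time: 2.6
tcp_pos: [0.6502, -0.199, 0.1219]
tcp_rot: [0.926, -0.162, 0.058, -0.337]
contact_force: [0.5, -0.5, -0.1]
grip_width: 1.001
```

```bash
python3 - <<'E'
from st import *
show()
r=tool(tg,xg)
delta(s,B+tg*(.016-.11),r);delta(s,B+tg*.016,r)
for n in("scene","top"):
    im=arm.camera(n)["image"]
    p=proj(n,B); x,y=int(p[0])-80,int(p[1])-60
    x=max(x,0)
    im=im.copy()
    cv2.imwrite(f"pics/{n}1.png",cv2.resize(im[y:y+120,x:x+160],None,fx=5,fy=5,interpolation=cv2.INTER_CUBIC)); print(x,y)
E
```

```text
{'time': 2.6, 'joint_positions': [-0.46, 0.902, 0.573, 1.407, 0.382, 1.286, -0.522], 'tcp_pos': [0.65, -0.199, 0.122], 'contact_force': [0.479, -0.51, -0.058], 'grip_width': 1.001}
shift [-0.0001 -0.0021  0.0005] turn [-0.1 -0.1 -0.2] | 0.002 0.3
shift [-0.0289 -0.0813 -0.0702] turn [-0.1 -0.1 -0.2] | 0.111 0.3
158 129
342 113
```

View pics/scene1.png

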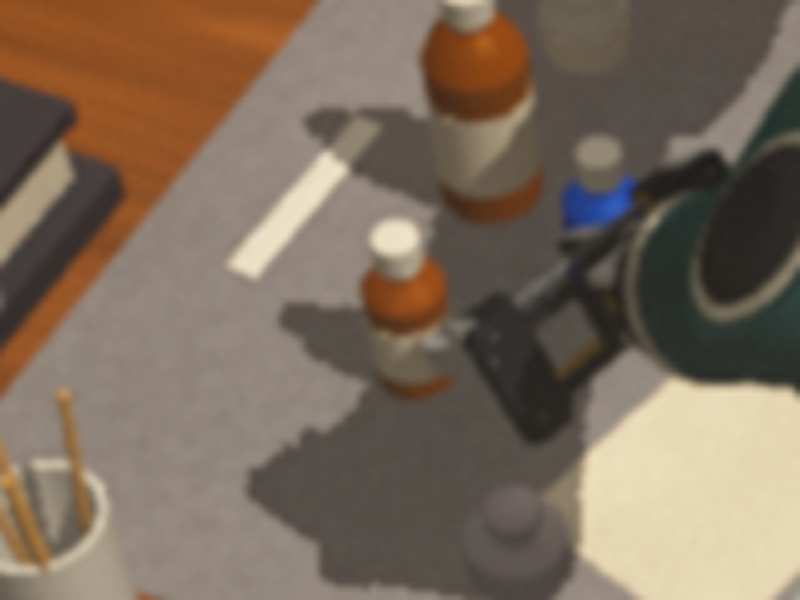

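View pics/top1.png

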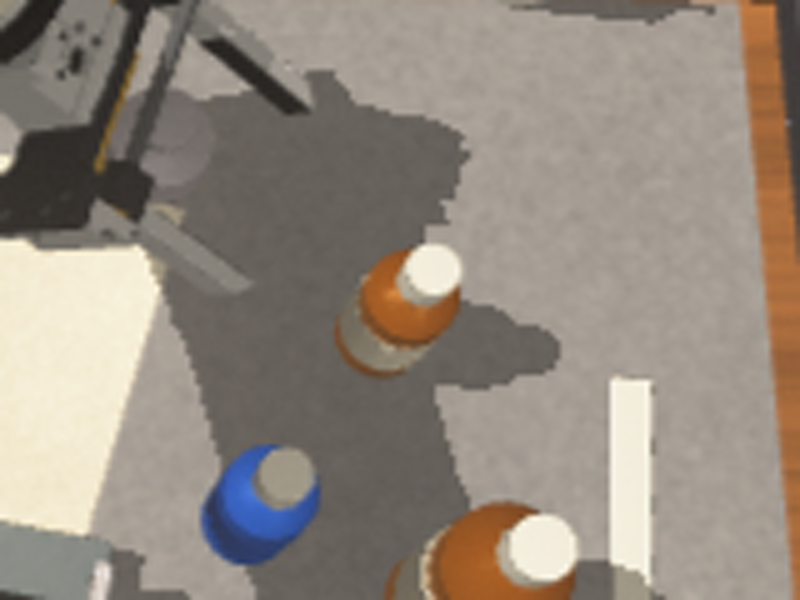

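Both fingers straddle the line towards the small bottle (cap at (395,240) in the scene crop, (432,272) in the top one), and the blue bottle is clear. Advancing and gripping.

Call:
send_rows([
  {"dx": -0.01,"dy": -0.027,"dz": -0.023,"ax": 0,"ay": 0,"az": 0,"claw": 0.094},
  {"dx": -0.019,"dy": -0.054,"dz": -0.047,"ax": 0,"ay": 0,"az": 0,"claw": 0.094},
  {"dx": -0.029,"dy": -0.081,"dz": -0.07,"ax": 0,"ay": 0,"az": 0,"claw": 0.094},
  {"dx": -0.029,"dy": -0.081,"dz": -0.07,"ax": 0,"ay": 0,"az": 0,"claw": 0.094},
  {"dx": -0.029,"dy": -0.081,"dz": -0.07,"ax": 0,"ay": 0,"az": 0,"claw": 0.06},
  {"dx": -0.029,"dy": -0.081,"dz": -0.07,"ax": 0,"ay": 0,"az": 0,"claw": 0.04},
  {"dx": -0.029,"dy": -0.081,"dz": -0.07,"ax": 0,"ay": 0,"az": 0,"claw": 0.04},
  {"dx": -0.029,"dy": -0.081,"dz": -0.07,"ax": 0,"ay": 0,"az": 0,"claw": 0.04},
], newtons=25)

```text
time: 3.5
tcp_pos: [0.6227, -0.2804, 0.054]
tcp_rot: [0.925, -0.161, 0.06, -0.338]
contact_force: [-0.5, -0.3, -0.2]
grip_width: 0.696
```

Call:
send_rows([
  {"dx": 0,"dy": 0,"dz": 0,"ax": 0,"ay": 0,"az": 0,"claw": 0.04},
  {"dx": 0,"dy": 0,"dz": 0,"ax": 0,"ay": 0,"az": 0,"claw": 0.04},
  {"dx": 0,"dy": 0,"dz": 0.01,"ax": 0,"ay": 0,"az": 0,"claw": 0.04},
  {"dx": 0,"dy": 0,"dz": 0.03,"ax": 0,"ay": 0,"az": 0,"claw": 0.04},
  {"dx": 0,"dy": 0,"dz": 0.05,"ax": 0,"ay": 0,"az": 0,"claw": 0.04},
  {"dx": 0,"dy": 0,"dz": 0.05,"ax": 0,"ay": 0,"az": 0,"claw": 0.04},
  {"dx": 0,"dy": 0,"dz": 0.05,"ax": 0,"ay": 0,"az": 0,"claw": 0.04},
], newtons=30)

```text
time: 4.2
tcp_pos: [0.6222, -0.2811, 0.1043]
tcp_rot: [0.925, -0.161, 0.06, -0.338]
contact_force: [-0.1, 0.3, -1.9]
grip_width: 0.511
```

```bash
python3 - <<'E'
from st import *
show()
r=tool(tg,xg)
delta(s,B+tg*.016+[0,0,.05],r)
G=s["tcp_pos"]+R.from_quat(s["tcp_rot"]).apply([0,-.016,0])
for n in("scene","top"):
    im=arm.camera(n)["image"]
    p=proj(n,G); x,y=int(p[0])-60,int(p[1])-60
    for h in(-.062,.058): print(n,((proj(n,G+[0,0,h])-[x,y])*6).round())
    cv2.imwrite(f"pics/{n}2.png",cv2.resize(im[y:y+100,x:x+120],None,fx=6,fy=6,interpolation=cv2.INTER_CUBIC)); print(x,y)
E
```

```text
{'time': 4.2, 'joint_positions': [-0.385, 0.887, 0.6, 1.506, 0.419, 1.142, -0.497], 'tcp_pos': [0.622, -0.281, 0.104], 'contact_force': [-0.123, 0.303, -1.918], 'grip_width': 0.511}
shift [-0.0008  0.0009 -0.0026] turn [-0.1  0.2 -0.2] | 0.003 0.3
scene [377. 448.]
scene [346. 280.]
176 117
top [325. 406.]
top [399. 317.]
368 107
```

View pics/scene2.png

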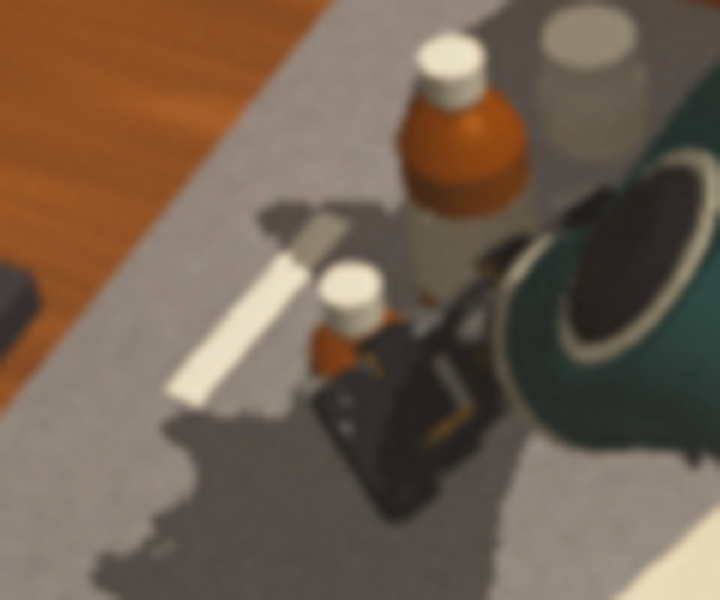

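View pics/top2.png

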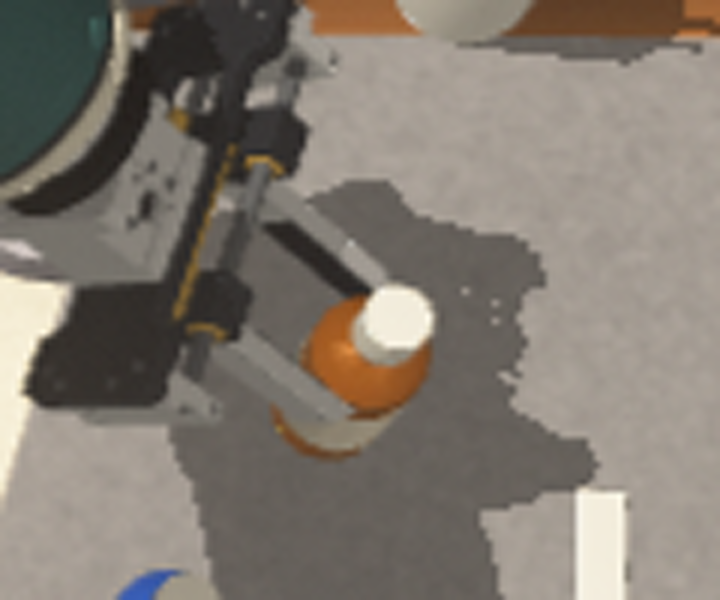

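The bottle is held and lifted: the cap is within a few pixels of its predicted spot (346,280)/(399,317), and nothing else moved. Lifting, then turning over the mixer.

```bash
cat >> h.py <<'E'
tf=-(np.cos(EL)*Z-np.sin(EL)*yp); rf=tool(tf,xp); PF=CR+tf*.016
E
python3 - <<'E'
from st import *
delta(s,PF+[0,0,.15],rf);delta(s,PF,rf)
E
```

```text
shift [-0.1668  0.2959  0.1203] turn [ 86.9 -23.2   7.7] | 0.36 90.3
shift [-0.1668  0.2959 -0.0297] turn [ 86.9 -23.2   7.7] | 0.341 90.3
```

Call:
send_rows([
  {"dx": 0,"dy": 0.0,"dz": 0.05,"ax": 0,"ay": 0,"az": 0,"claw": 0.04},
  {"dx": 0,"dy": 0,"dz": 0.1,"ax": 0,"ay": 0,"az": 0,"claw": 0.04},
  {"dx": -0.01,"dy": 0.02,"dz": 0.14,"ax": 7,"ay": -2,"az": 0,"claw": 0.04},
  {"dx": -0.03,"dy": 0.06,"dz": 0.16,"ax": 14,"ay": -4,"az": 1,"claw": 0.04},
  {"dx": -0.05,"dy": 0.09,"dz": 0.18,"ax": 21,"ay": -6,"az": 2,"claw": 0.04},
  {"dx": -0.07,"dy": 0.12,"dz": 0.2,"ax": 28,"ay": -8,"az": 3,"claw": 0.04},
  {"dx": -0.09,"dy": 0.15,"dz": 0.2,"ax": 35,"ay": -10,"az": 3,"claw": 0.04},
  {"dx": -0.11,"dy": 0.18,"dz": 0.2,"ax": 42,"ay": -12,"az": 4,"claw": 0.04},
])

```text
time: 5.1
tcp_pos: [0.5113, -0.0999, 0.3041]
tcp_rot: [0.736, -0.104, 0.081, -0.664]
contact_force: [-0.2, -0.8, -2.5]
grip_width: 0.512
```

Call:
send_rows([
  {"dx": 0,"dy": 0,"dz": 0,"ax": 0,"ay": 0,"az": 0,"claw": 0.04},
  {"dx": 0,"dy": 0,"dz": 0,"ax": 0,"ay": 0,"az": 0,"claw": 0.04},
])

```text
time: 5.3
tcp_pos: [0.5114, -0.1016, 0.3034]
tcp_rot: [0.737, -0.105, 0.081, -0.662]
contact_force: [0.0, 0.2, -2.1]
grip_width: 0.518
```

```bash
python3 - <<'E'
from st import *
show()
delta(s,PF+[0,0,.15],rf);delta(s,PF,rf)
E
```

```text
{'time': 5.3, 'joint_positions': [-0.371, 0.17, 0.503, 1.703, 0.025, 1.326, -0.143], 'tcp_pos': [0.511, -0.102, 0.303], 'contact_force': [0.022, 0.228, -2.13], 'grip_width': 0.518}
shift [-0.0566  0.1165 -0.0801] turn [ 44.9 -11.2   4.3] | 0.152 46.5
shift [-0.0566  0.1165 -0.2301] turn [ 44.9 -11.2   4.3] | 0.264 46.5
```

Call:
send_rows([
  {"dx": -0.01,"dy": 0.02,"dz": 0,"ax": 7.5,"ay": -1.9,"az": 0.7,"claw": 0.04},
  {"dx": -0.02,"dy": 0.04,"dz": 0,"ax": 15,"ay": -3.7,"az": 1.4,"claw": 0.04},
  {"dx": -0.03,"dy": 0.06,"dz": 0,"ax": 22.5,"ay": -5.6,"az": 2.1,"claw": 0.04},
  {"dx": -0.04,"dy": 0.08,"dz": -0.02,"ax": 30,"ay": -7.5,"az": 2.9,"claw": 0.04},
  {"dx": -0.05,"dy": 0.1,"dz": -0.05,"ax": 37.5,"ay": -9.3,"az": 3.6,"claw": 0.04},
  {"dx": -0.057,"dy": 0.117,"dz": -0.08,"ax": 45,"ay": -11.2,"az": 4.3,"claw": 0.04},
  {"dx": -0.057,"dy": 0.117,"dz": -0.08,"ax": 45,"ay": -11.2,"az": 4.3,"claw": 0.04},
  {"dx": -0.057,"dy": 0.117,"dz": -0.08,"ax": 45,"ay": -11.2,"az": 4.3,"claw": 0.04},
])

```text
time: 6.1
tcp_pos: [0.4549, 0.0147, 0.2225]
tcp_rot: [-0.422, 0.04, -0.079, 0.902]
contact_force: [0.8, 0.0, -2.0]
grip_width: 0.514
```

```bash
python3 - <<'E'
from st import *
show()
delta(s,PF+[0,0,.15],rf);delta(s,PF,rf)
for n in("scene","top"):
    im=arm.camera(n)["image"]
    p=proj(n,CR); x,y=int(p[0])-80,int(p[1])-75
    cv2.imwrite(f"pics/{n}3.png",cv2.resize(im[y:y+120,x:x+160],None,fx=5,fy=5,interpolation=cv2.INTER_CUBIC)); print(x,y)
E
```

```text
{'time': 6.1, 'joint_positions': [-0.09, 0.206, 0.55, 2.057, -0.811, 1.276, 0.678], 'tcp_pos': [0.455, 0.015, 0.223], 'contact_force': [0.826, 0.004, -2.005], 'grip_width': 0.514}
shift [-0.0001  0.0001  0.0008] turn [ 0.1 -0.4  0.1] | 0.001 0.4
shift [-1.000e-04  1.000e-04 -1.492e-01] turn [ 0.1 -0.4  0.1] | 0.149 0.4
266 95
239 160
```

View pics/scene3.png

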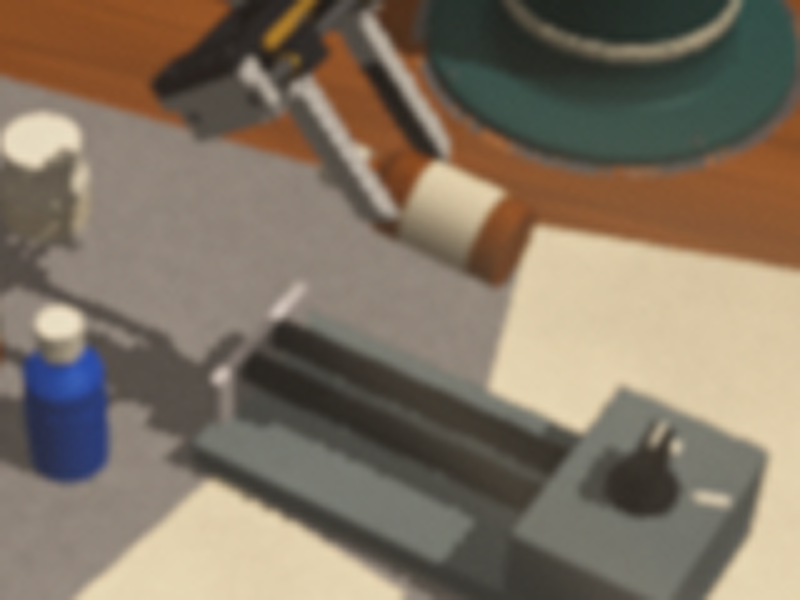

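View pics/top3.png

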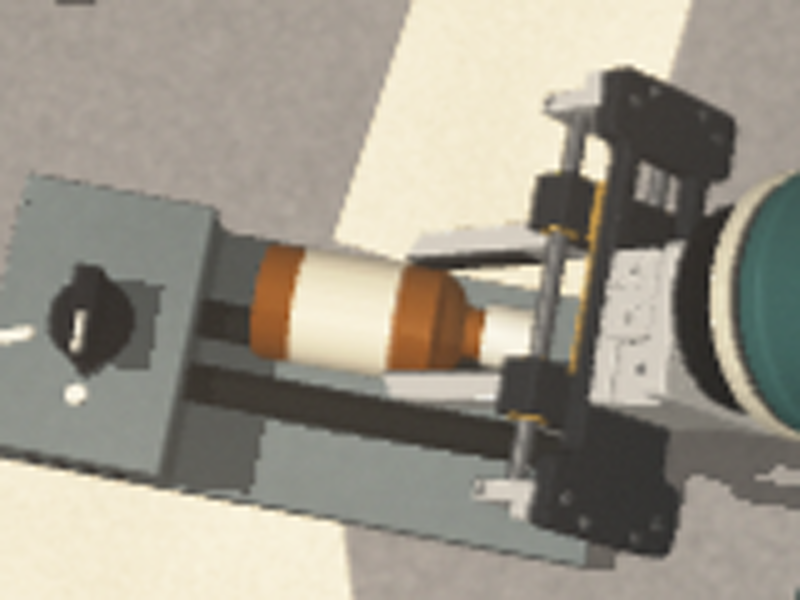

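The bottle lies horizontally above the rollers and parallel to them, with the cap at (505,335) in the top crop, away from the housing. Descending, slowly at the end.

Call:
send_rows([
  {"dx": 0,"dy": 0,"dz": -0.04,"ax": 0,"ay": 0,"az": 0,"claw": 0.04},
  {"dx": 0,"dy": 0,"dz": -0.08,"ax": 0,"ay": 0,"az": 0,"claw": 0.04},
  {"dx": 0,"dy": 0,"dz": -0.11,"ax": 0,"ay": 0,"az": 0,"claw": 0.04},
  {"dx": 0,"dy": 0,"dz": -0.13,"ax": 0,"ay": 0,"az": 0,"claw": 0.04},
  {"dx": 0,"dy": 0,"dz": -0.138,"ax": 0,"ay": 0,"az": 0,"claw": 0.04},
  {"dx": 0,"dy": 0,"dz": -0.141,"ax": 0,"ay": 0,"az": 0,"claw": 0.04},
  {"dx": 0,"dy": 0,"dz": -0.141,"ax": 0,"ay": 0,"az": 0,"claw": 0.04},
  {"dx": 0,"dy": 0,"dz": -0.141,"ax": 0,"ay": 0,"az": 0,"claw": 0.04},
])

```text
time: 7.0
tcp_pos: [0.4556, 0.0157, 0.0835]
tcp_rot: [-0.42, 0.037, -0.08, 0.903]
contact_force: [-0.4, -0.0, -1.3]
grip_width: 0.517
```

Call:
send_rows([
  {"dx": 0,"dy": 0,"dz": -0.002,"ax": 0,"ay": 0,"az": 0,"claw": 0.04},
  {"dx": 0,"dy": 0,"dz": -0.004,"ax": 0,"ay": 0,"az": 0,"claw": 0.04},
  {"dx": 0,"dy": 0,"dz": -0.004,"ax": 0,"ay": 0,"az": 0,"claw": 0.04},
])

```text
time: 7.3
tcp_pos: [0.4549, 0.0158, 0.0783]
tcp_rot: [-0.42, 0.037, -0.08, 0.903]
contact_force: [1.4, 0.5, -1.1]
grip_width: 0.516
```

```bash
python3 - <<'E'
from st import *
show()
delta(s,PF,rf)
im=arm.camera("top")["image"]
cv2.imwrite("pics/top4.png",cv2.resize(im[165:285,225:385],None,fx=5,fy=5,interpolation=cv2.INTER_CUBIC))
E
```

```text
{'time': 7.3, 'joint_positions': [-0.008, 0.478, 0.486, 2.152, -1.031, 1.122, 1.024], 'tcp_pos': [0.455, 0.016, 0.078], 'contact_force': [1.419, 0.526, -1.097], 'grip_width': 0.516}
shift [-0.0001 -0.0009 -0.005 ] turn [-0.1 -0.   0. ] | 0.005 0.1
```

View pics/top4.png

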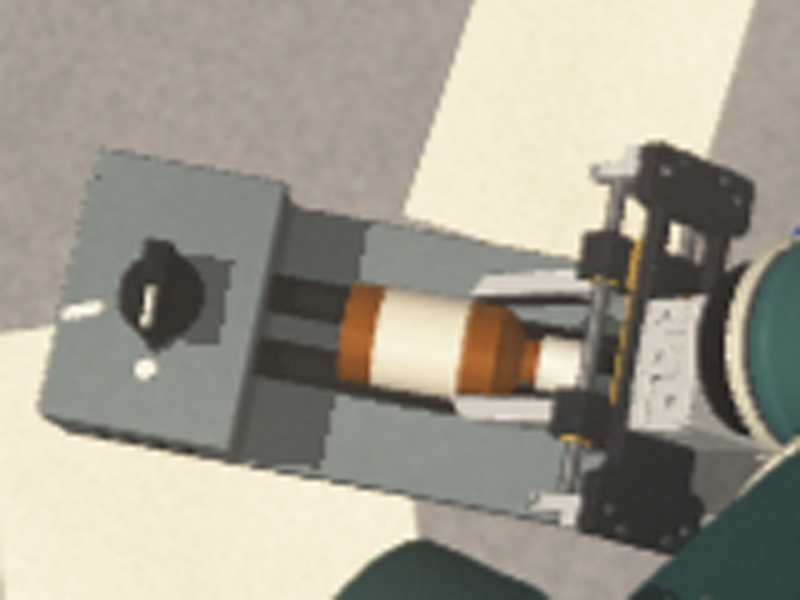

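Call:
send_rows([
  {"dx": 0,"dy": 0,"dz": -0.0015,"ax": 0,"ay": 0,"az": 0,"claw": 0.04},
  {"dx": 0,"dy": 0,"dz": -0.0015,"ax": 0,"ay": 0,"az": 0,"claw": 0.04},
])

```text
time: 7.55
tcp_pos: [0.4548, 0.0157, 0.0767]
tcp_rot: [-0.42, 0.038, -0.08, 0.903]
contact_force: [-0.2, 0.2, -1.1]
grip_width: 0.511
```

Call:
send_rows([
  {"dx": 0,"dy": 0,"dz": -0.0015,"ax": 0,"ay": 0,"az": 0,"claw": 0.04},
  {"dx": 0,"dy": 0,"dz": -0.0015,"ax": 0,"ay": 0,"az": 0,"claw": 0.04},
])

```text
time: 7.75
tcp_pos: [0.4549, 0.0157, 0.0754]
tcp_rot: [-0.42, 0.037, -0.08, 0.903]
contact_force: [-0.8, -1.8, 1.7]
grip_width: 0.51
```

Call:
send_rows([
  {"dx": 0,"dy": 0,"dz": -0.001,"ax": 0,"ay": 0,"az": 0,"claw": 0.04},
  {"dx": 0,"dy": 0,"dz": -0.001,"ax": 0,"ay": 0,"az": 0,"claw": 0.04},
])

```text
time: 7.95
tcp_pos: [0.4549, 0.0157, 0.0751]
tcp_rot: [-0.42, 0.037, -0.08, 0.903]
contact_force: [-7.1, -5.2, 17.6]
grip_width: 0.513
```

Call:
send_rows([
  {"dx": 0,"dy": 0,"dz": 0,"ax": 0,"ay": 0,"az": 0,"claw": 0.052},
  {"dx": 0,"dy": 0,"dz": 0,"ax": 0,"ay": 0,"az": 0,"claw": 0.055},
  {"dx": 0,"dy": 0,"dz": 0,"ax": 0,"ay": 0,"az": 0,"claw": 0.06},
  {"dx": 0,"dy": 0,"dz": 0,"ax": 0,"ay": 0,"az": 0,"claw": 0.066},
  {"dx": 0,"dy": 0,"dz": 0,"ax": 0,"ay": 0,"az": 0,"claw": 0.074},
  {"dx": 0,"dy": 0,"dz": 0,"ax": 0,"ay": 0,"az": 0,"claw": 0.074},
  {"dx": 0,"dy": 0,"dz": 0,"ax": 0,"ay": 0,"az": 0,"claw": 0.074},
])

```text
time: 8.65
tcp_pos: [0.4548, 0.0158, 0.0743]
tcp_rot: [-0.42, 0.038, -0.08, 0.903]
contact_force: [-0.0, -0.0, -0.3]
grip_width: 0.787
```

```bash
python3 - <<'E'
from st import *
show()
im=arm.camera("top")["image"]
cv2.imwrite("pics/top5.png",cv2.resize(im[165:285,225:385],None,fx=5,fy=5,interpolation=cv2.INTER_CUBIC))
im=arm.camera("scene")["image"]
cv2.imwrite("pics/scene5.png",cv2.resize(im[125:245,280:440],None,fx=5,fy=5,interpolation=cv2.INTER_CUBIC))
E
```

```text
{'time': 8.65, 'joint_positions': [-0.005, 0.486, 0.483, 2.154, -1.037, 1.119, 1.033], 'tcp_pos': [0.455, 0.016, 0.074], 'contact_force': [-0.015, -0.012, -0.257], 'grip_width': 0.787}
```

View pics/top5.png

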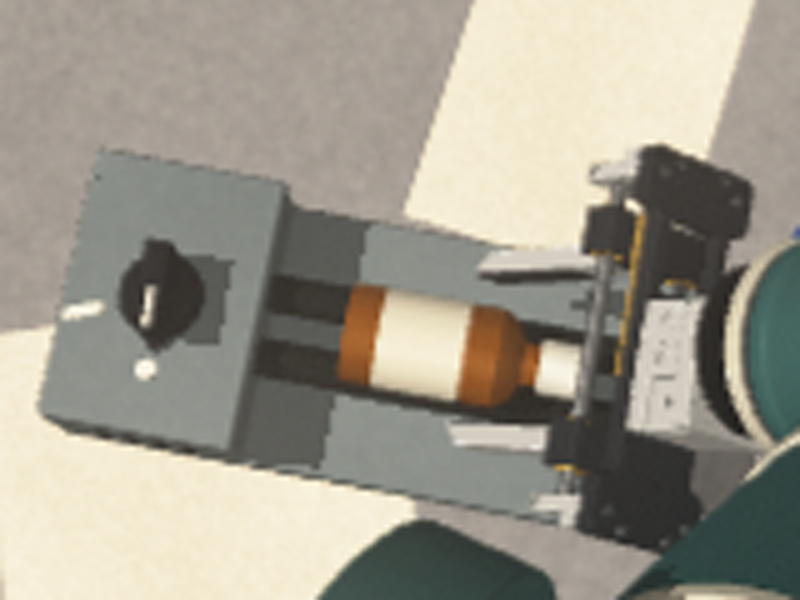

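View pics/scene5.png

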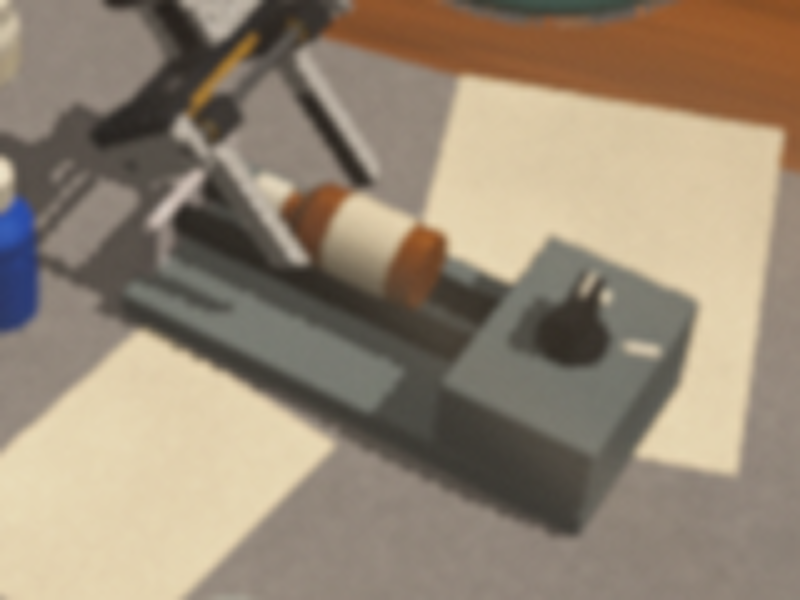

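```bash
python3 - <<'E'
from st import *
c=lambda q,z:ray("top",*un(225,165,5,q),z)
for q in[(343,334),(578,368)]:
    p=c(q,.0856)-CR;print("bottle end x',y':",(p@xp).round(4),(p@yp).round(4))
K=CR+.16*yp;print("K",K)
print("disc top",c((162,297),.0895).round(4),"disc scene",ray("scene",*un(280,125,5,(573,333)),.0895).round(4))
print("line top", c((150,287),.1215),c((146,323),.1215))
rk=tool(-Z,yp)
p=s["tcp_pos"]-tf*.1
s2=dict(s);s2["tcp_pos"]=p
print("retreat",-tf*.1);delta(s2,[K[0],K[1],.20],rk)
E
```

```text
bottle end x',y': -0.0014 0.0675
bottle end x',y': 0.0035 -0.0517
K [0.48105868 0.16222051 0.0856    ]
disc top [0.4808 0.1626 0.0895] disc scene [0.4778 0.1621 0.0895]
line top [0.47989073 0.16399741 0.1215    ] [0.46208889 0.16516407 0.1215    ]
retreat [-0.01127236 -0.06328264  0.07660444]
shift [0.0375 0.2097 0.0491] turn [-36.4 -25.4  86. ] | 0.219 96.8
```

Call:
send_rows([
  {"dx": -0.003,"dy": -0.016,"dz": 0.019,"ax": 0,"ay": 0,"az": 0,"claw": 0.074},
  {"dx": -0.007,"dy": -0.038,"dz": 0.046,"ax": 0,"ay": 0,"az": 0,"claw": 0.074},
  {"dx": -0.011,"dy": -0.063,"dz": 0.077,"ax": 0,"ay": 0,"az": 0,"claw": 0.074},
  {"dx": -0.011,"dy": -0.063,"dz": 0.11,"ax": 0,"ay": 0,"az": 0,"claw": 0.074},
  {"dx": -0.011,"dy": -0.05,"dz": 0.15,"ax": 0,"ay": 0,"az": 0,"claw": 0.074},
  {"dx": -0.01,"dy": -0.03,"dz": 0.18,"ax": 0,"ay": 0,"az": 0,"claw": 0.06},
  {"dx": -0.01,"dy": -0.03,"dz": 0.18,"ax": 0,"ay": 0,"az": 0,"claw": 0.05},
  {"dx": -0.01,"dy": -0.03,"dz": 0.18,"ax": 0,"ay": 0,"az": 0,"claw": 0.05},
])

```text
time: 9.55
tcp_pos: [0.4448, -0.014, 0.2546]
tcp_rot: [-0.42, 0.037, -0.079, 0.903]
contact_force: [-0.4, 0.5, -1.2]
grip_width: 0.569
```

```bash
python3 - <<'E'
from st import *
show()
K=CR+.16*yp
delta(s,[K[0],K[1],.22],tool(-Z,yp))
im=arm.camera("top")["image"]
cv2.imwrite("pics/top6.png",cv2.resize(im[165:285,225:385],None,fx=5,fy=5,interpolation=cv2.INTER_CUBIC))
E
```

```text
{'time': 9.55, 'joint_positions': [-0.063, 0.171, 0.589, 2.017, -0.763, 1.359, 0.672], 'tcp_pos': [0.445, -0.014, 0.255], 'contact_force': [-0.417, 0.481, -1.202], 'grip_width': 0.569}
shift [ 0.0363  0.1762 -0.0346] turn [-36.4 -25.4  85.9] | 0.183 96.7
```

View pics/top6.png

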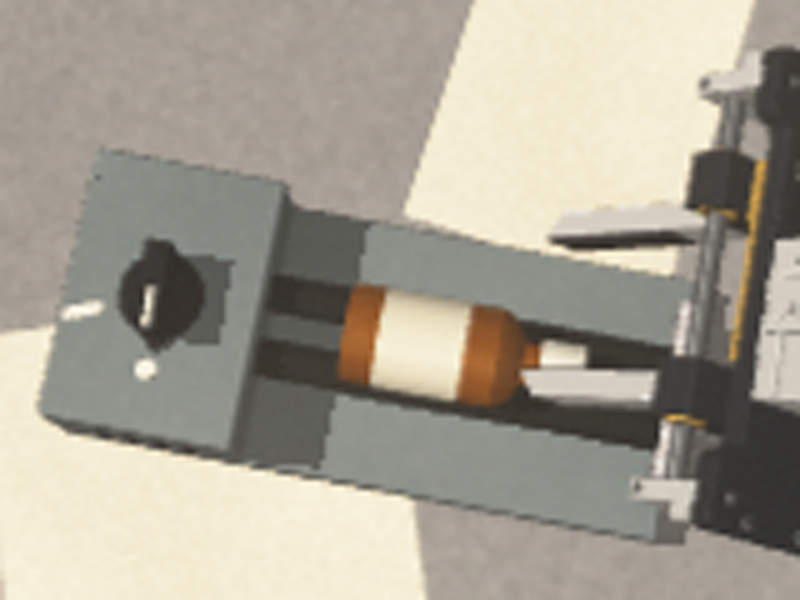

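The bottle lies straight between the rollers, its cap end at (585,352), with the fingers clear of it. Moving to the knob.

Call:
send_rows([
  {"dx": 0.024,"dy": 0.117,"dz": 0.0,"ax": -24.3,"ay": -16.9,"az": 57.3,"claw": 0.05},
  {"dx": 0.024,"dy": 0.117,"dz": 0.0,"ax": -24.3,"ay": -16.9,"az": 57.3,"claw": 0.05},
  {"dx": 0.024,"dy": 0.117,"dz": 0.0,"ax": -24.3,"ay": -16.9,"az": 57.3,"claw": 0.05},
  {"dx": 0.024,"dy": 0.117,"dz": 0.0,"ax": -24.3,"ay": -16.9,"az": 57.3,"claw": 0.05},
  {"dx": 0.024,"dy": 0.117,"dz": 0.0,"ax": -24.3,"ay": -16.9,"az": 57.3,"claw": 0.05},
  {"dx": 0.024,"dy": 0.117,"dz": 0.0,"ax": -24.3,"ay": -16.9,"az": 57.3,"claw": 0.05},
  {"dx": 0.024,"dy": 0.117,"dz": 0.0,"ax": -24.3,"ay": -16.9,"az": 57.3,"claw": 0.05},
  {"dx": 0.024,"dy": 0.117,"dz": 0.0,"ax": -24.3,"ay": -16.9,"az": 57.3,"claw": 0.05},
])

```text
time: 10.4
tcp_pos: [0.4687, 0.1029, 0.253]
tcp_rot: [-0.544, -0.311, 0.297, 0.721]
contact_force: [-1.1, 0.1, 0.1]
grip_width: 0.532
```

Call:
send_rows([
  {"dx": 0,"dy": 0,"dz": 0,"ax": 0,"ay": 0,"az": 0,"claw": 0.05},
  {"dx": 0,"dy": 0,"dz": 0,"ax": 0,"ay": 0,"az": 0,"claw": 0.05},
])

```text
time: 10.6
tcp_pos: [0.4685, 0.1022, 0.2533]
tcp_rot: [-0.544, -0.308, 0.294, 0.723]
contact_force: [-0.0, 0.1, 0.2]
grip_width: 0.53
```

```bash
python3 - <<'E'
from st import *
show()
K=CR+.16*yp
delta(s,[K[0],K[1],.18],tool(-Z,yp))
E
```

```text
{'time': 10.6, 'joint_positions': [-0.398, 0.141, 0.333, 1.856, -0.307, 1.244, 0.933], 'tcp_pos': [0.469, 0.102, 0.253], 'contact_force': [-0.017, 0.145, 0.198], 'grip_width': 0.53}
shift [ 0.0125  0.06   -0.0733] turn [-12.   -8.6  28.9] | 0.096 32.5
```

Call:
send_rows([
  {"dx": 0.0125,"dy": 0.06,"dz": -0.02,"ax": -12,"ay": -8.6,"az": 28.9,"claw": 0.045},
  {"dx": 0.0125,"dy": 0.06,"dz": -0.02,"ax": -12,"ay": -8.6,"az": 28.9,"claw": 0.045},
  {"dx": 0.0125,"dy": 0.06,"dz": -0.04,"ax": -12,"ay": -8.6,"az": 28.9,"claw": 0.045},
  {"dx": 0.0125,"dy": 0.06,"dz": -0.073,"ax": -12,"ay": -8.6,"az": 28.9,"claw": 0.045},
  {"dx": 0.0125,"dy": 0.06,"dz": -0.073,"ax": -12,"ay": -8.6,"az": 28.9,"claw": 0.045},
  {"dx": 0.0125,"dy": 0.06,"dz": -0.073,"ax": -12,"ay": -8.6,"az": 28.9,"claw": 0.045},
])

```text
time: 11.2
tcp_pos: [0.4812, 0.1619, 0.1815]
tcp_rot: [-0.542, -0.454, 0.453, 0.543]
contact_force: [-0.3, -0.3, 0.1]
grip_width: 0.48
```

```bash
python3 - <<'E'
from st import *
show()
K=CR+.16*yp
delta(s,[K[0],K[1],.095],tool(-Z,yp))
im=arm.camera("top")["image"]
cv2.imwrite("pics/top7.png",cv2.resize(im[165:285,205:365],None,fx=5,fy=5,interpolation=cv2.INTER_CUBIC))
im=arm.camera("scene")["image"]
cv2.imwrite("pics/scene7.png",cv2.resize(im[125:245,300:460],None,fx=5,fy=5,interpolation=cv2.INTER_CUBIC))
E
```

```text
{'time': 11.2, 'joint_positions': [-0.565, 0.212, 0.208, 1.912, -0.053, 1.022, 1.058], 'tcp_pos': [0.481, 0.162, 0.181], 'contact_force': [-0.266, -0.326, 0.145], 'grip_width': 0.48}
shift [-0.0002  0.0003 -0.0865] turn [-0.1 -0.   0.1] | 0.086 0.2
```

View pics/scene7.png

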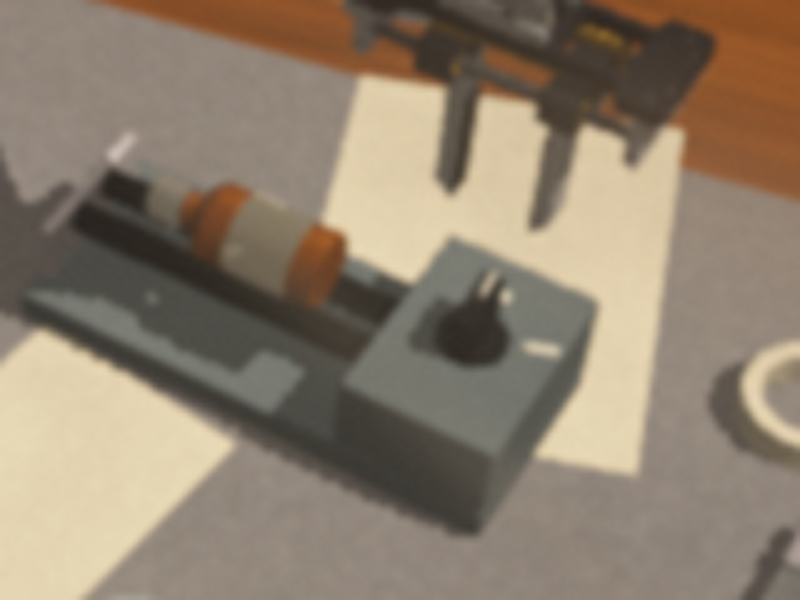

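View pics/top7.png

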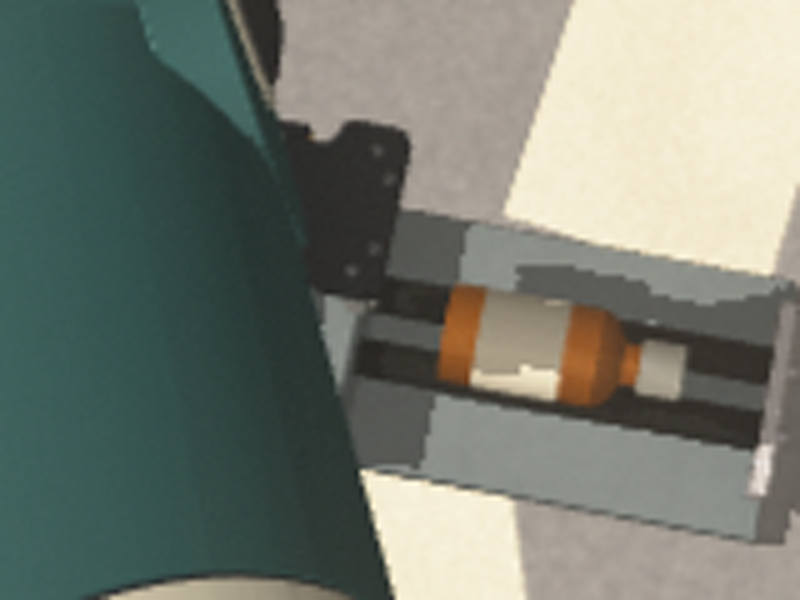

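Call:
send_rows([
  {"dx": 0,"dy": 0,"dz": -0.03,"ax": 0,"ay": 0,"az": 0,"claw": 0.045},
  {"dx": 0,"dy": 0,"dz": -0.06,"ax": 0,"ay": 0,"az": 0,"claw": 0.045},
  {"dx": 0,"dy": 0,"dz": -0.078,"ax": 0,"ay": 0,"az": 0,"claw": 0.045},
  {"dx": 0,"dy": 0,"dz": -0.086,"ax": 0,"ay": 0,"az": 0,"claw": 0.045},
  {"dx": 0,"dy": 0,"dz": -0.086,"ax": 0,"ay": 0,"az": 0,"claw": 0.045},
  {"dx": 0,"dy": 0,"dz": -0.086,"ax": 0,"ay": 0,"az": 0,"claw": 0.03},
  {"dx": 0,"dy": 0,"dz": -0.086,"ax": 0,"ay": 0,"az": 0,"claw": 0.02},
  {"dx": 0,"dy": 0,"dz": -0.086,"ax": 0,"ay": 0,"az": 0,"claw": 0.008},
], newtons=25)

```text
time: 12.1
tcp_pos: [0.4818, 0.163, 0.0962]
tcp_rot: [0.541, 0.456, -0.454, -0.541]
contact_force: [-0.8, -0.1, 0.7]
grip_width: 0.264
```

Call:
send_rows([
  {"dx": 0,"dy": 0,"dz": 0,"ax": 0,"ay": 0,"az": 0,"claw": 0.008},
  {"dx": 0,"dy": 0,"dz": 0,"ax": 0,"ay": 0,"az": 0,"claw": 0.008},
  {"dx": 0,"dy": 0,"dz": 0,"ax": 0,"ay": 0,"az": 0,"claw": 0.008},
  {"dx": 0,"dy": 0,"dz": 0,"ax": 0,"ay": 0,"az": 0,"claw": 0.008},
])

```text
time: 12.5
tcp_pos: [0.4813, 0.1617, 0.0957]
tcp_rot: [0.542, 0.455, -0.454, -0.541]
contact_force: [-2.3, -8.3, 8.9]
grip_width: 0.146
```

Call:
send_rows([
  {"dx": 0,"dy": -0.001,"dz": 0.003,"ax": 0,"ay": 0,"az": 0,"claw": 0.008},
  {"dx": 0,"dy": -0.001,"dz": 0.006,"ax": 0,"ay": 0,"az": 0,"claw": 0.008},
  {"dx": 0,"dy": -0.001,"dz": 0.009,"ax": 0,"ay": 0,"az": 0,"claw": 0.008},
  {"dx": 0,"dy": -0.001,"dz": 0.012,"ax": 0,"ay": 0,"az": 0,"claw": 0.008},
  {"dx": 0,"dy": -0.001,"dz": 0.012,"ax": 0,"ay": 0,"az": 0,"claw": 0.008},
], newtons=35)

```text
time: 13.0
tcp_pos: [0.4813, 0.1616, 0.1077]
tcp_rot: [0.541, 0.456, -0.454, -0.541]
contact_force: [-1.2, -4.2, 1.4]
grip_width: 0.144
```

```bash
python3 - <<'E'
from st import *
show()
im=arm.camera("scene")["image"]
cv2.imwrite("pics/scene8.png",cv2.resize(im[125:245,300:460],None,fx=5,fy=5,interpolation=cv2.INTER_CUBIC))
E
```

```text
{'time': 13.0, 'joint_positions': [-0.552, 0.306, 0.198, 1.983, -0.079, 0.857, 1.086], 'tcp_pos': [0.481, 0.162, 0.108], 'contact_force': [-1.152, -4.159, 1.434], 'grip_width': 0.144}
```

View pics/scene8.png

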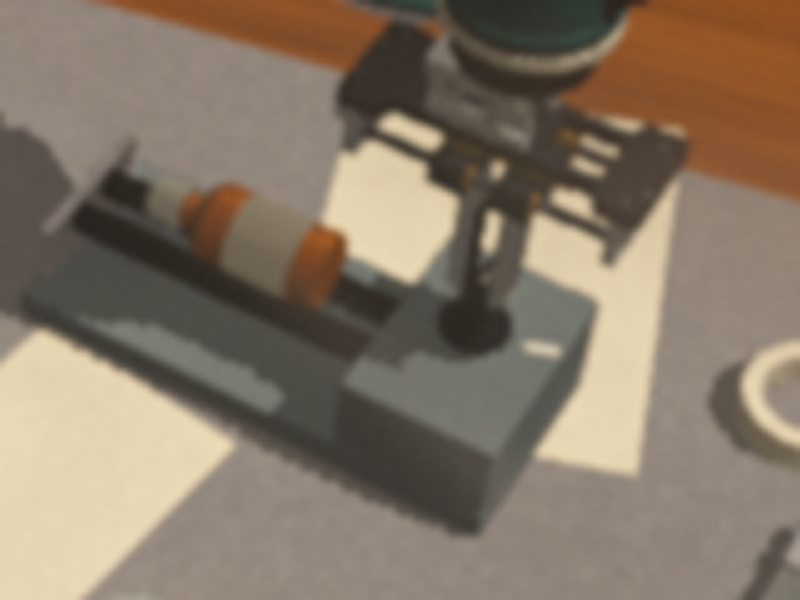

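```bash
python3 - <<'E'
from st import *
K=CR+.16*yp
for z in(.0895,.1015,):print(proj("scene",np.r_[K[:2],z]))
a=cv2.imread("pics/scene7.png");im=arm.camera("scene")["image"]
b=cv2.resize(im[125:245,300:460],None,fx=5,fy=5,interpolation=cv2.INTER_CUBIC)
cv2.imwrite("pics/cmp.png",cv2.resize(np.hstack([a[220:400,380:580],b[220:400,380:580]]),None,fx=2,fy=2))
E
```

```text
[393.9203277  191.99388552]
[394.40601554 189.28030785]
```

View pics/cmp.png

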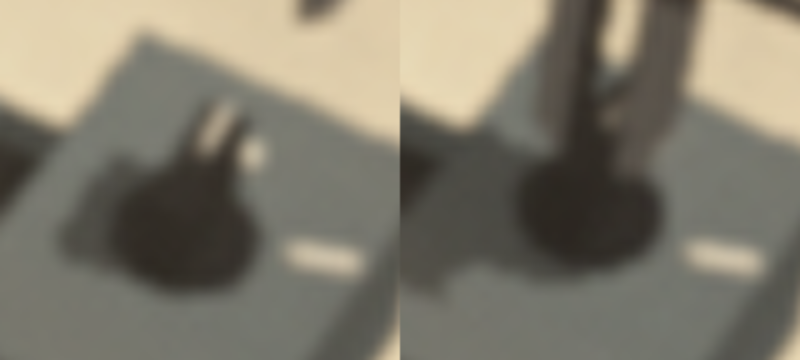

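The disc moved up about 2.7 px, as 12 mm of lift predicts, so the knob is out. Turning it clockwise.

Call:
send_rows([
  {"dx": 0,"dy": 0,"dz": 0,"ax": 0,"ay": 0,"az": -6,"claw": 0.008},
  {"dx": 0,"dy": 0,"dz": 0,"ax": 0,"ay": 0,"az": -13,"claw": 0.008},
  {"dx": 0,"dy": 0,"dz": 0,"ax": 0,"ay": 0,"az": -20,"claw": 0.008},
  {"dx": 0,"dy": 0,"dz": 0,"ax": 0,"ay": 0,"az": -27,"claw": 0.008},
  {"dx": 0,"dy": 0,"dz": 0,"ax": 0,"ay": 0,"az": -33,"claw": 0.008},
  {"dx": 0,"dy": 0,"dz": 0,"ax": 0,"ay": 0,"az": -35,"claw": 0.008},
  {"dx": 0,"dy": 0,"dz": 0,"ax": 0,"ay": 0,"az": -35,"claw": 0.008},
])

```text
time: 13.8
tcp_pos: [0.481, 0.1611, 0.1073]
tcp_rot: [0.654, 0.271, -0.27, -0.653]
contact_force: [-3.2, -7.2, 1.4]
grip_width: 0.141
```

Call:
send_rows([
  {"dx": 0,"dy": 0,"dz": 0,"ax": 0,"ay": 0,"az": -6,"claw": 0.008},
  {"dx": 0,"dy": 0,"dz": 0,"ax": 0,"ay": 0,"az": -13,"claw": 0.008},
  {"dx": 0,"dy": 0,"dz": 0,"ax": 0,"ay": 0,"az": -20,"claw": 0.008},
  {"dx": 0,"dy": 0,"dz": 0,"ax": 0,"ay": 0,"az": -27,"claw": 0.008},
  {"dx": 0,"dy": 0,"dz": 0,"ax": 0,"ay": 0,"az": -32,"claw": 0.008},
  {"dx": 0,"dy": 0,"dz": 0,"ax": 0,"ay": 0,"az": -34,"claw": 0.008},
  {"dx": 0,"dy": 0,"dz": 0,"ax": 0,"ay": 0,"az": -34,"claw": 0.008},
])

```text
time: 14.5
tcp_pos: [0.4806, 0.1608, 0.1071]
tcp_rot: [0.705, 0.068, -0.068, -0.703]
contact_force: [-5.0, -9.6, 1.3]
grip_width: 0.143
```

```bash
python3 - <<'E'
from st import *
show()
print((R.from_quat(s["tcp_rot"])*tool(-Z,yp).inv()).as_rotvec(degrees=True).round(1))
im=arm.camera("scene")["image"]
cv2.imwrite("pics/scene9.png",cv2.resize(im[125:245,300:460],None,fx=5,fy=5,interpolation=cv2.INTER_CUBIC))
E
```

```text
{'time': 14.5, 'joint_positions': [-0.747, 0.325, 0.429, 1.99, -0.172, 0.863, -0.033], 'tcp_pos': [0.481, 0.161, 0.107], 'contact_force': [-4.952, -9.55, 1.334], 'grip_width': 0.143}
[ -0.1  -0.1 -68.9]
```

View pics/scene9.png

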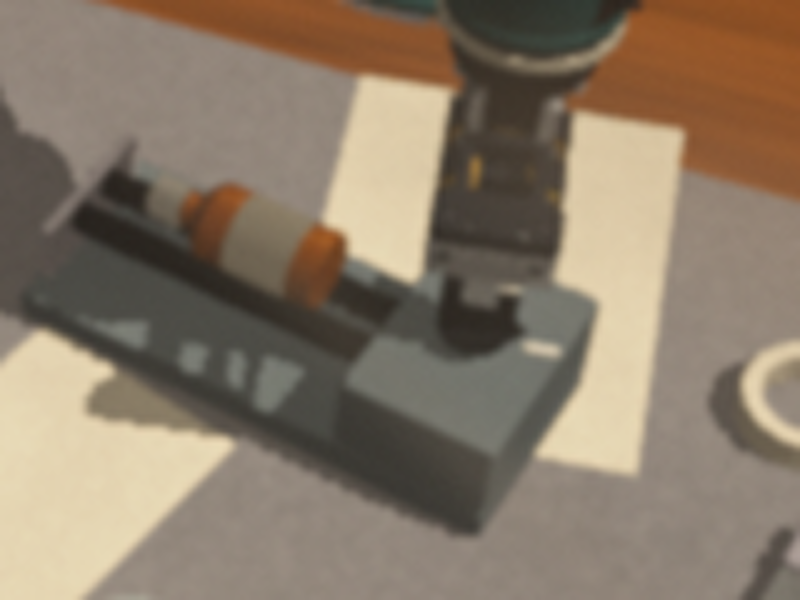

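Call:
send_rows([
  {"dx": -0.001,"dy": -0.001,"dz": -0.003,"ax": 0,"ay": 0,"az": 0,"claw": 0.008},
  {"dx": -0.001,"dy": -0.001,"dz": -0.006,"ax": 0,"ay": 0,"az": 0,"claw": 0.008},
  {"dx": -0.001,"dy": -0.001,"dz": -0.009,"ax": 0,"ay": 0,"az": 0,"claw": 0.008},
  {"dx": -0.001,"dy": -0.001,"dz": -0.011,"ax": 0,"ay": 0,"az": 0,"claw": 0.008},
  {"dx": -0.001,"dy": -0.001,"dz": -0.012,"ax": 0,"ay": 0,"az": 0,"claw": 0.008},
  {"dx": -0.001,"dy": -0.001,"dz": -0.0125,"ax": 0,"ay": 0,"az": 0,"claw": 0.008},
  {"dx": -0.001,"dy": -0.001,"dz": -0.0125,"ax": 0,"ay": 0,"az": 0,"claw": 0.008},
])

```text
time: 15.25
tcp_pos: [0.4807, 0.1607, 0.0956]
tcp_rot: [0.704, 0.069, -0.068, -0.703]
contact_force: [-6.2, -7.6, 17.4]
grip_width: 0.139
```

Call:
send_rows([
  {"dx": 0,"dy": 0,"dz": 0,"ax": 0,"ay": 0,"az": 0,"claw": 0.02},
  {"dx": 0,"dy": 0,"dz": 0,"ax": 0,"ay": 0,"az": 0,"claw": 0.035},
  {"dx": 0,"dy": 0,"dz": 0,"ax": 0,"ay": 0,"az": 0,"claw": 0.045},
  {"dx": 0,"dy": 0,"dz": 0.002,"ax": 0,"ay": 0,"az": 0,"claw": 0.045},
  {"dx": 0,"dy": 0,"dz": 0.03,"ax": 0,"ay": 0,"az": 0,"claw": 0.045},
  {"dx": 0,"dy": 0,"dz": 0.07,"ax": 0,"ay": 0,"az": 0,"claw": 0.045},
  {"dx": 0,"dy": 0,"dz": 0.11,"ax": 0,"ay": 0,"az": 0,"claw": 0.045},
  {"dx": 0,"dy": 0,"dz": 0.15,"ax": 0,"ay": 0,"az": 0,"claw": 0.045},
])

```text
time: 16.05
tcp_pos: [0.4801, 0.1607, 0.2466]
tcp_rot: [0.704, 0.069, -0.068, -0.703]
contact_force: [-1.0, 0.7, -0.5]
grip_width: 0.479
```

Call:
send_rows([
  {"dx": -0.02,"dy": 0.04,"dz": 0.02,"ax": 0,"ay": 0,"az": 0,"claw": 0.045},
  {"dx": -0.04,"dy": 0.08,"dz": 0.04,"ax": 0,"ay": 0,"az": 0,"claw": 0.045},
  {"dx": -0.06,"dy": 0.12,"dz": 0.05,"ax": 0,"ay": 0,"az": 0,"claw": 0.045},
  {"dx": -0.08,"dy": 0.16,"dz": 0.05,"ax": 0,"ay": 0,"az": 0,"claw": 0.045},
  {"dx": -0.1,"dy": 0.2,"dz": 0.05,"ax": 0,"ay": 0,"az": 0,"claw": 0.045},
  {"dx": -0.12,"dy": 0.24,"dz": 0.05,"ax": 0,"ay": 0,"az": 0,"claw": 0.045},
  {"dx": -0.12,"dy": 0.24,"dz": 0.05,"ax": 0,"ay": 0,"az": 0,"claw": 0.045},
  {"dx": -0.12,"dy": 0.24,"dz": 0.05,"ax": 0,"ay": 0,"az": 0,"claw": 0.045},
])

```text
time: 16.85
tcp_pos: [0.3598, 0.4013, 0.2946]
tcp_rot: [0.704, 0.069, -0.068, -0.703]
contact_force: [0.7, -0.6, -0.1]
grip_width: 0.481
```

```bash
python3 - <<'E'
from st import *
show()
im=arm.camera("scene")["image"]
cv2.imwrite("pics/sceneA.png",cv2.resize(im[125:245,300:460],None,fx=5,fy=5,interpolation=cv2.INTER_CUBIC))
im=arm.camera("top")["image"]
cv2.imwrite("pics/topAf.png",im)
cv2.imwrite("pics/topA.png",cv2.resize(im[165:285,225:385],None,fx=5,fy=5,interpolation=cv2.INTER_CUBIC))
E
```

```text
{'time': 16.85, 'joint_positions': [-1.124, 0.177, 0.26, 1.692, -0.045, 1.279, -0.659], 'tcp_pos': [0.36, 0.401, 0.295], 'contact_force': [0.666, -0.589, -0.126], 'grip_width': 0.481}
```

View pics/sceneA.png

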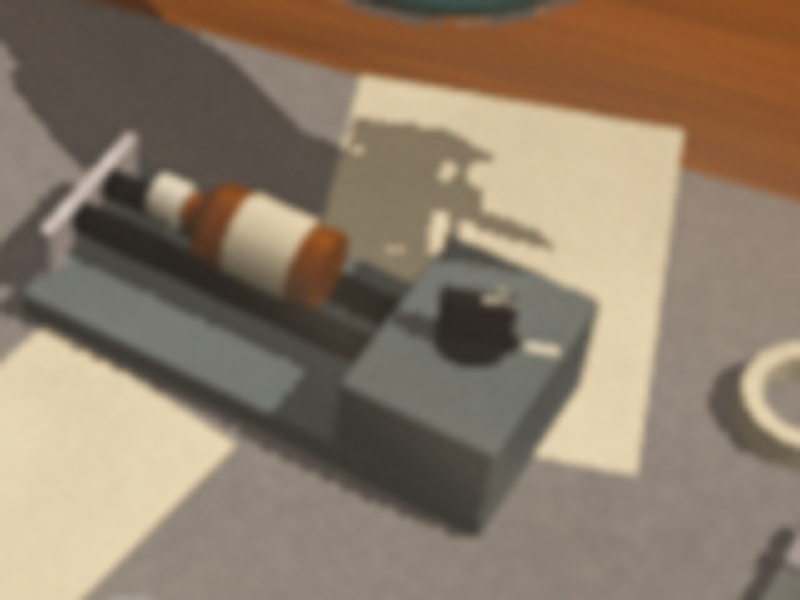

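View pics/topA.png

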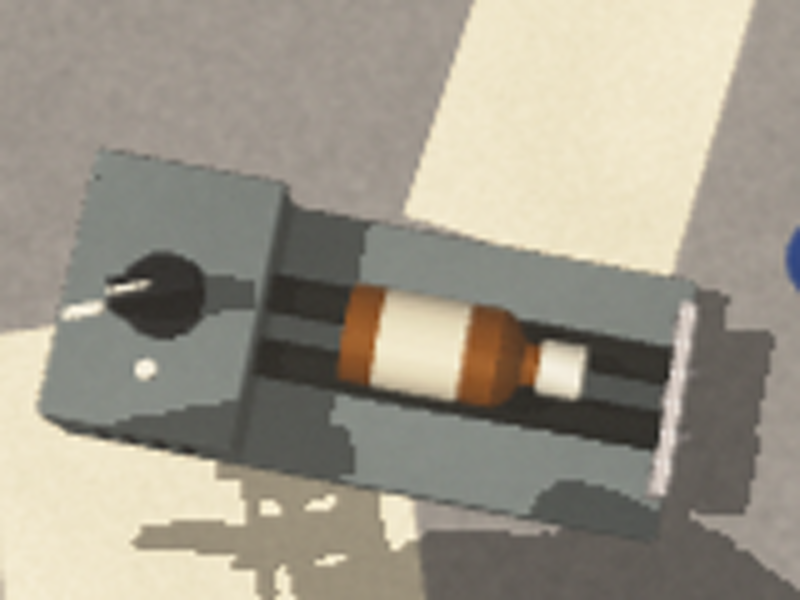

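View pics/topAf.png

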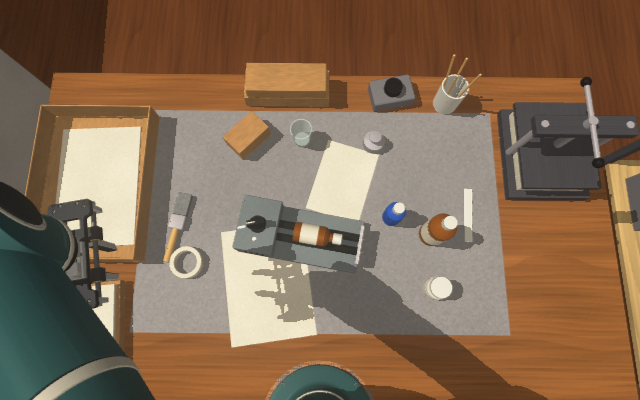

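```bash
python3 - <<'E'
from st import *
a=cv2.cvtColor(cv2.imread("pics/scene0.png"),6).astype(int);b=cv2.cvtColor(arm.camera("scene")["image"],6).astype(int)
c=cv2.imread("pics/scene8.png")
for u in(392,394,396):print(u,a[188:203,u],b[188:203,u])
E=cv2.imread("pics/scene0.png")[125:245,300:460];E=cv2.resize(E,None,fx=5,fy=5,interpolation=cv2.INTER_CUBIC)
n=cv2.imread("pics/sceneA.png")
cv2.imwrite("pics/cmp2.png",cv2.resize(np.hstack([E[220:400,380:580],n[220:400,380:580]]),None,fx=2,fy=2))
E
```

```text
392 [ 50  47  45  45  44  44  44  43  44  58  89 109 115 115 116] [ 44  42  43  43  42  46  47  47  47  58  89 111 114 115 115]
394 [ 52  49  48  46  45  45  45  45  46  54  84 107 114 114 114] [ 45  43  44  43  42  45  47  47  46  56  87 111 115 114 115]
396 [ 49  48  46  47  46  48  49  49  48  58  89 111 114 114 115] [ 45  44  44  42  43  45  46  47  47  56  87 111 115 114 114]
```

View pics/cmp2.png

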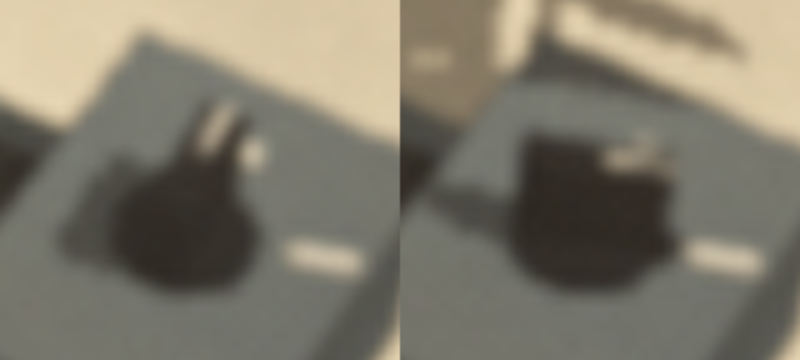

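The disc edge is back at its starting height (to within about 0.1 px), the pointer lines up with the run bar, and the arm is clear. Handing in.

```bash
python3 -c "
from plant import arm
print(arm.finish_job())"
```

```text
the job is handed in; nothing more can be done
None
```

I laid the small amber bottle lengthwise between the rollers with its cap away from the housing and let it go. I then pulled the lock knob up 12 mm, turned it 69° clockwise to the run mark and pushed it back in. The job was handed in at about 17 s, and no verdict was reported.

**Bottle:** the last top picture shows it lying along the rollers. Measured just after release, its middle was about 8 mm from the cradle point along y and 1 mm sideways. Its axis was about 0.04 rad off the rollers. All of these are inside the limits.

**Knob:** the pointer lines up with the long bar. The disc's edge is back within about 0.1 px of where it started in the scene picture, so it is fully in.

**Everything else:** in the last top picture I saw nothing else moved, including the blue and tall bottles. The arm ended clear of the mixer.

**Disagreement:** the bottle met the rollers about 2 mm higher than I had worked out. The wrist force read 17.6 N on the last 1 mm of lowering, still well under the 60 N limit.

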